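# Load the spare filter disc from behind the reagent bottles

## Robot

A 6-joint arm with a two-finger parallel gripper is mounted at the origin on the work surface. World frame = base frame: x ahead of the robot, y to its left, z up, the work surface at z = 0. Lengths are in m, angles in degrees, forces in N, time in s.
With the tool pointing down it reaches from about 0.425 to 0.95 m from the base axis. Payload 3.5 kg.
Tool frame: the origin (TCP) lies at the very end of the fingers, on their centre line; the grasp point (between the pads) lies 19 mm behind it; z points along the fingers, y is the line along which they close (so a half turn about z gives the same grasp; the last joint's range is limited). The gripper opens to 85 mm and grips with 20 to 120 N. Pads are 22 mm wide; open, the fingers measure 114 mm over their backs; the gripper's body (76 mm by 85 mm) begins 54 mm behind the grasp point. The pads swing forward as they close: fully open they stand 13 mm farther back than shut.
Start: joints at [63.083, 16.404, 90.338, -0, 73.258, -8.594], TCP at [0.212, 0.641, 0.231] pointing down, gripper open.
Joint ranges: [-158.93, 158.93], [-51.34, 127.21], [12.03, 142.37], [-87.48, 267.48], [13.55, 161.25], [-162.69, 162.69]. Speed limits (degrees/s): [159.86, 159.86, 180, 180, 180, 180].

## Interface

Orientations are given as a 3x3 rotation matrix whose columns are the frame's x, y, z axes.
In Python, from cell import r gives the robot as it stands. The module is installed in compiled form; this text tells all that it offers.
- The arm moves only by the tool move_arm, never from a script. Its argument "deltas" is a list of rows, each a list of 3 entries, a list of its own where there are three numbers: the opening, from 0 (shut) to 1 (fully open), then the shift along the tool's x, y, z in cm, then the turn, a rotation vector about the tool's x, y, z in rad. In form: [[jaw, [x, y, z], [ax, ay, az]], ...]. A call has 1 to 12 rows; each row is the pose to reach, as a shift and turn from the pose commanded when the call began, along the tool's axes at that moment; what a row does not reach only later rows make up. A row lasts 1/12 s, in which the tool goes at most 41.7 mm and 7.16 degrees, less where a joint would pass 70% of its speed; a pose out of reach is approached as far as the arm can. A call with a gripper value outside its range is refused whole. The fingers move at their own pace and stop on an object; "squeeze" is the grip in N (left out, the last holds). Time passes only in rows, so rows that repeat a pose let the fingers close. It gives the time, the measured TCP pose, the force, the opening and the grip force at its end, in the units of the state.
- r.get_obs(): the state, without advancing time (a new reading comes with each control period).
- r.capture(name): name is "scene" or "side" or "wrist"; returns a dict with "pixels" (480x640x3 uint8, red, green, blue), "range_z" (480x640 float32, m along the optical axis (not along the pixel's ray), 0 where there is no reading), "fovy" (degrees; the focal length in pixels is half the picture's height over the tangent of half this angle, whatever the lens; pixels are square), "cx", "cy" (the principal point, pixels), "dist" ([k1, k2, p1, p2, k3] as OpenCV has them; the pictures are not rectified), "rvec" (rotation vector, rad) and "tvec" (3), from world to camera coordinates, as OpenCV has them. Camera axes: x right, y down, z forward; pixel columns grow to the right and rows downward; lengths in m; the calibration is good to about 2 mm. A picture is of the moment at which its call begins.
- r.job_done(): hands the job in; it is judged then, once.
The state is a dict: "time": time; "joints": joint angles; "dq": joint speeds; "tau": joint torques, N m; "tool_pos": TCP position; "tool_rot": TCP orientation; "force": force on the tool from outside, world axes, zero at the start; "moment": the same for the moment, N m; "opening": finger opening in m; "grasp_force": force on a finger pad.
Only numpy, scipy, OpenCV 4.12 (cv2) and the standard library are available. Lean on these libraries where they do the work, as an engineer would, in place of code of your own. Each camera call takes 0.05 s, during which the arm holds its last target. There are 200 camera calls.

## Task

Lift the three reagent bottles out of the blue caddy and stand them on the steel side tray, then fetch the filter disc that they hemmed in and press it fully home into the stack magazine, down to its stop and below the rim, while all three bottles are still on the tray. Then stand each bottle back in the caddy on the very spot where it stood at the start. Keep the bottles upright throughout and leave the tip box and the tube rack where they are.

Things in the scene. Friction and masses are not known exactly. Their poses are not given: they have to be found in the camera images.
- bottle_round: Round amber bottle, body 54 mm across, walls straight to 50 mm, shoulder at 62 mm, 90 mm tall with cap (cap from 66 to 90 mm). White screw cap on top, centred, 32 mm across, 24 mm tall; a 24 mm neck shows below it for about 4 mm. About 0.2 kg. Origin: centre of the underside; z up. Starts in one of the caddy's three bottle places (which one varies).
- bottle_square: Square amber bottle, body 50 x 50 mm, shoulder flat at 64 mm, 94 mm tall with cap (cap from 70 to 94 mm). White screw cap on top, centred, 32 mm across, 24 mm tall; a 24 mm neck shows below it for 6 mm. About 0.2 kg. Origin: centre of the underside; z up. Starts in one of the caddy's three bottle places (which one varies).
- bottle_oblong: Oblong amber bottle, body 34 mm (its x) by 54 mm (its y), shoulder flat at 54 mm, 84 mm tall with cap (cap from 60 to 84 mm). White screw cap on top, centred, 32 mm across, 24 mm tall; a 24 mm neck shows below it for 6 mm. About 0.2 kg. Origin: centre of the underside; z up. Starts in one of the caddy's three bottle places (which one varies).
- filter_disc: Flat round white filter disc, 44 mm across, 16 mm thick, plain sides, 40 g, lying flat on the caddy floor between the bottles and the caddy's back wall, about 5 mm free all round: fingers do not fit until the bottles are gone. Origin: centre of the underside; z up.
- caddy: Fixed blue open caddy, 140 mm deep (x, from -106 to +34 mm) and 210 mm wide (y). Floor 5 mm thick, front and side walls 6 mm thick and 14 mm high, back wall at its +x edge (inner face at x = +28 mm) 28 mm high. Origin: at the underside, below the place of the disc. Bottle places, in its frame, about: (-10, +54), (-10, -54) and (-54, 0) mm. Its place and yaw vary.
- side_tray: Fixed shallow steel tray, empty, 250 mm (its x) by 120 mm (its y), 12 mm high, walls 4 mm, floor 4 mm thick. Origin: centre of the underside. It lies left or right of the caddy, its long side pointing roughly away from the robot; the magazine is on the other side.
- magazine_rim (a point): Centre of the mouth of the fixed stack magazine, 65 mm above the work surface: upright aluminium tube, 62 mm outside, 49 mm inside, on a 100 mm square base plate. Two discs already loaded ride in it on the sprung follower, as one piece with it; their top is 5 to 7 mm below the rim at the start, so a disc laid on them stands 9 to 11 mm proud of the rim. z up.
- follower (a joint): How far the magazine's stack is pressed down, in m: 0 to 0.002 at the start, 0.015 at the stop, where the top of a disc laid on it is 4 mm below the rim. It needs 6 to 9 N to press down (spring 100 N/m plus a friction brake) and the brake holds it where it is left.
- tip_box: Bystander: loose grey box of pipette tips, 60 (x) x 120 (y) mm, 50 mm high, in front of the robot. Origin: centre of the underside.
- tube_rack: Bystander: loose orange rack of capped tubes, 50 (x) x 150 (y) mm, 80 mm high, beyond the caddy. Origin: centre of the underside.
Mind the look-alikes: they are no part of the job. What is shaped like the bottle_square but green or purple is not meant.

How it is judged:
By the outcome, as a careful person would: the job done as asked, in the order asked, and still so for the second after the job is handed in, with the robot touching nothing.
It also fails if it takes over 149 s, if anything falls off the work surface, if the arm or the gripper's body presses on something with over 40 N, if the wrist force passes 120 N, or if a joint passes its speed limit or range.

## Working session

There is one attempt and no reset: what is moved stays moved. The work goes in short steps, Python scripts to look and compute and a tool call to move; the robot and the scene stay as the last step left them, time stands still between calls to the robot, and variables do not carry over. Pictures are saved under pics/ and viewed, at most 14 in all, crops included, and the job is handed in when it is done.

Besides the shell and the picture viewer there is one more tool, called after "Emit:" as name([rows], argument=value, ...), one row to a line, values as JSON. move_arm: Moves the arm, as the interface text tells. Its arguments: {"type":"object","properties":{"deltas":{"type":"array","items":{"type":"array"}},"squeeze":{"type":"number"}},"required":["deltas"]}

```bash
mkdir -p pics; cat > h.py <<'E'
import numpy as np,cv2
from cell import r
def cap(n,f=None):
    c=r.capture(n)
    if f: cv2.imwrite('pics/'+f,c['pixels'][:,:,::-1])
    return c
def cloud(c):
    # world xyz for every pixel
    f=240/np.tan(np.radians(c['fovy'])/2);K=np.array([[f,0,c['cx']],[0,f,c['cy']],[0,0,1.]])
    v,u=np.mgrid[0:480,0:640]
    p=cv2.undistortPoints(np.stack([u,v],-1).reshape(-1,1,2).astype(float),K,np.array(c['dist'],float)).reshape(480,640,2)
    z=c['range_z'];P=np.dstack([p[...,0]*z,p[...,1]*z,z])
    R=cv2.Rodrigues(np.array(c['rvec'],float))[0]
    W=(P-np.array(c['tvec']).reshape(3))@R
    W[z==0]=np.nan
    return W
E
python3 - <<'E'
from h import *
o=r.get_obs();print({k:np.round(o[k],3) for k in o})
for n in('scene','side','wrist'):
    c=cap(n,n+'0.png');np.savez(n+'0.npz',W=cloud(c),px=c['pixels'])
E
```

```text
{'time': np.float64(0.0), 'joints': array([63.083, 16.455, 90.423, -0.   , 73.26 , -8.596]), 'dq': array([-0.082, -0.063, -0.055, -0.051, -0.019, -0.071]), 'tau': array([-0.0000e+00, -4.0599e+01, -2.9263e+01, -0.0000e+00,  6.0000e-03,
       -0.0000e+00]), 'tool_pos': array([0.212, 0.64 , 0.23 ]), 'tool_rot': array([[-0.949,  0.314, -0.001],
       [ 0.314,  0.949, -0.002],
       [ 0.   , -0.002, -1.   ]]), 'force': array([ 0.201, -0.315, -0.54 ]), 'moment': array([-0.015,  0.   , -0.051]), 'grasp_force': np.float64(0.0), 'opening': np.float64(0.086)}
```

View pics/scene0.png

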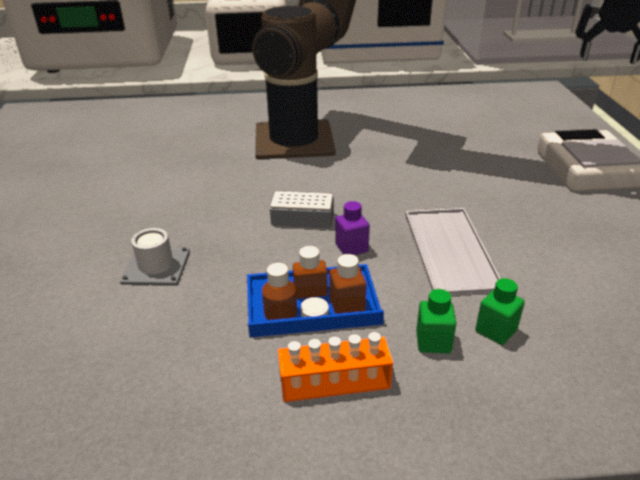

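View pics/side0.png

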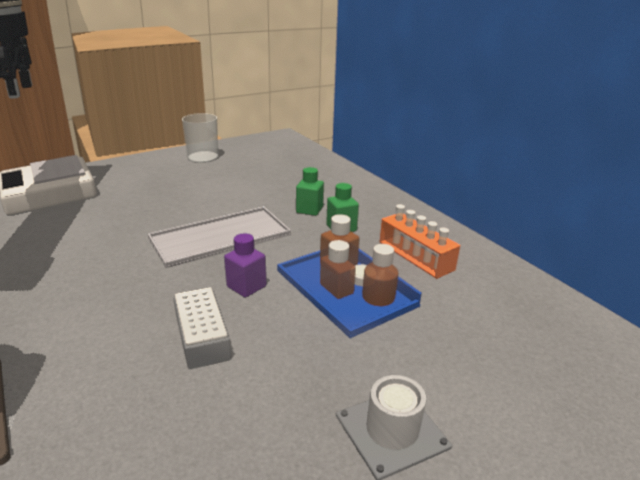

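The scene view shows the caddy around (314,300). The bottle caps are at (277,272), (309,255) and (347,264), the disc at (315,307), the magazine mouth at (152,240) and the tray around (452,250). The side view agrees with this layout. I'll measure from the depth data next.

```bash
cat > m.py <<'E'
from h import *
for n in('scene','side'):
    d=np.load(n+'0.npz');W=d['W'];px=d['px'].astype(int);h=cv2.cvtColor(d['px'],cv2.COLOR_RGB2HSV).astype(int)
    print('==',n)
    x,y,z=W[...,0],W[...,1],W[...,2]
    blue=(h[...,0]>100)&(h[...,0]<130)&(h[...,1]>150)&(z>-.02)&(z<.06)&(x>.3)&(x<1)&(abs(y)<.5)
    k,l,s,c=cv2.connectedComponentsWithStats(blue.astype(np.uint8))
    i=1+s[1:,4].argmax();P=W[l==i]
    print('caddy',cv2.minAreaRect((P[:,:2]*1000).astype(np.float32)),np.percentile(P[:,2],[1,50,99]).round(3))
    for nm,lo,hi,zl,zh,smin in(('caps',0,180,.078,.1,0),('magtop',0,180,.045,.075,0)):
        pass
    def comps(m,nm,mina=40):
        k,l,s,c=cv2.connectedComponentsWithStats(m.astype(np.uint8))
        for i in range(1,k):
            if s[i,4]>=mina:
                P=W[l==i];a=cv2.minAreaRect((P[:,:2]*1000).astype(np.float32))
                print(nm,c[i].round(),s[i,4],'rect',np.round(a[0],1),np.round(a[1],1),round(a[2],1),'med',np.median(P,0).round(4),'z1/99',np.percentile(P[:,2],[1,99]).round(3))
    reg=(x>.3)&(x<1.1)&(abs(y)<.6)
    comps(reg&(z>.03)&(z<.11)&(h[...,1]<60)&(px.min(-1)>110),'white')
    comps(reg&(z>.076)&(z<.1),'high')
    comps(reg&(z>.008)&(z<.03)&(h[...,1]<70),'low')
    comps(reg&(z>.02)&(h[...,0]<20)&(h[...,1]>100),'amber')
    comps(reg&(z>.02)&(h[...,0]>=40)&(h[...,1]>100)&~blue,'lookalike')
E
python3 m.py
```

```text
== scene
caddy ((615.1182250976562, 3.7397537231445312), (143.06910705566406, 208.25628662109375), 2.418485403060913) [0.002 0.012 0.029]
white [579. 172.] 112 rect [311.3 587.4] [25.  21.5] 89.8 med [0.3131 0.5854 0.0466] z1/99 [0.034 0.052]
white [302. 200.] 953 rect [366.    0.8] [120.6  58.7] 79.7 med [0.3709 0.0016 0.0464] z1/99 [0.039 0.052]
white [149. 239.] 575 rect [ 497.3 -267.2] [62.2 60.7] 3.7 med [ 0.4959 -0.2681  0.0621] z1/99 [0.055 0.067]
white [308. 252.] 218 rect [595.6   2.7] [31.  31.8] 57.1 med [0.5975 0.0018 0.0887] z1/99 [0.078 0.091]
white [347. 261.] 239 rect [637.1  58.7] [30.9 32.1] 65.8 med [0.6383 0.0582 0.0988] z1/99 [0.09  0.101]
white [277. 270.] 238 rect [643.4 -48.8] [30.5 30.5] 57.1 med [ 0.6453 -0.0484  0.095 ] z1/99 [0.091 0.097]
white [374. 337.] 92 rect [782.8  78. ] [15.6 15.5] 26.1 med [0.7833 0.0774 0.08  ] z1/99 [0.078 0.082]
white [354. 339.] 90 rect [784.8  50.7] [14.5 16.1] 69.8 med [0.7852 0.051  0.0799] z1/99 [0.078 0.082]
white [334. 341.] 94 rect [786.1  24.5] [15.6 15.9] 9.0 med [0.7862 0.0242 0.08  ] z1/99 [0.078 0.082]
white [314. 
[... 5814 characters left out ...]
9 med [0.6262 0.052  0.0687] z1/99 [0.045 0.072]
amber [338. 265.] 275 rect [604.7  16.4] [96.3 52.4] 55.6 med [ 0.5863 -0.0111  0.0593] z1/99 [0.054 0.063]
amber [381. 281.] 897 rect [634.8 -58.3] [34.5 49.5] 49.7 med [ 0.6296 -0.0664  0.0521] z1/99 [0.021 0.068]
lookalike [310. 190.] 815 rect [708.4 275.6] [45.7 47.1] 40.4 med [0.7006 0.2667 0.0571] z1/99 [0.02  0.095]
lookalike [343. 203.] 729 rect [721.2 174.4] [46.7 46.5] 80.7 med [0.7158 0.1655 0.0639] z1/99 [0.023 0.096]
lookalike [242. 256.] 929 rect [471.   82.9] [47.  46.8] 15.9 med [0.4635 0.0743 0.0651] z1/99 [0.021 0.096]
lookalike [408. 287.] 134 rect [675.2 -75.1] [20.4 50.1] 3.0 med [ 0.6815 -0.0744  0.0259] z1/99 [0.02 0.03]
```

```bash
cat >> h.py <<'E'
from scipy.spatial.transform import Rotation as Rn
RD=np.array([[-1,0,0],[0,1,0],[0,0,-1.]])
def go(*ts):
    o=r.get_obs();p=o['tool_pos'];R=np.array(o['tool_rot'])
    print('now',np.round(p,4),'t',round(float(o['time']),2))
    for t in ts: print(t,'cm',(R.T@(np.array(t)-p)*100).round(2),'rv',Rn.from_matrix(R.T@RD).as_rotvec().round(4))
E
python3 -c "
from h import *
go((.60,.005,.33))"
```

```text
now [0.212  0.6403 0.2302] t 0.15
(0.6, 0.005, 0.33) cm [-56.81 -48.13  -9.91] rv [-0.0018 -0.0006 -0.3198]
```

Emit:
move_arm([
  [1,[-56.8,-48.1,-9.9],[0,0,-0.32]],
  [1,[-56.8,-48.1,-9.9],[0,0,-0.32]],
  [1,[-56.8,-48.1,-9.9],[0,0,-0.32]],
  [1,[-56.8,-48.1,-9.9],[0,0,-0.32]],
  [1,[-56.8,-48.1,-9.9],[0,0,-0.32]],
  [1,[-56.8,-48.1,-9.9],[0,0,-0.32]],
  [1,[-56.8,-48.1,-9.9],[0,0,-0.32]],
  [1,[-56.8,-48.1,-9.9],[0,0,-0.32]],
  [1,[-56.8,-48.1,-9.9],[0,0,-0.32]],
  [1,[-56.8,-48.1,-9.9],[0,0,-0.32]],
  [1,[-56.8,-48.1,-9.9],[0,0,-0.32]],
  [1,[-56.8,-48.1,-9.9],[0,0,-0.32]],
])

```text
time: 1.15
tool_pos: [0.4709, 0.216, 0.2974]
tool_rot: [[-1.0, -0.0, -0.0], [-0.0, 1.0, 0.0], [0.0, 0.0, -1.0]]
force: [0.3, 0.3, -0.2]
opening: 0.0854
grasp_force: 0.0
```

```bash
python3 -c "
from h import *
go((.60,.005,.33));print(r.get_obs()['joints'])"
```

```text
now [0.4709 0.216  0.2974] t 1.15
(0.6, 0.005, 0.33) cm [-12.9  -21.1   -3.27] rv [ 0.0001 -0.      0.0003]
[ 1.34055545e+01 -6.33334719e+00  1.07793845e+02  5.77533404e-03
  7.85388943e+01 -7.66139454e+01]
```

Emit:
move_arm([
  [0.65,[-12.9,-21.1,-3.3],[0,0,0]],
  [0.65,[-12.9,-21.1,-3.3],[0,0,0]],
  [0.65,[-12.9,-21.1,-3.3],[0,0,0]],
  [0.65,[-12.9,-21.1,-3.3],[0,0,0]],
  [0.65,[-12.9,-21.1,-3.3],[0,0,0]],
  [0.65,[-12.9,-21.1,-3.3],[0,0,0]],
  [0.65,[-12.9,-21.1,-3.3],[0,0,0]],
  [0.65,[-12.9,-21.1,-3.3],[0,0,0]],
])

```text
time: 1.82
tool_pos: [0.6001, 0.0049, 0.3296]
tool_rot: [[-1.0, 0.003, -0.001], [0.003, 1.0, 0.0], [0.001, 0.0, -1.0]]
force: [-0.3, -0.1, -0.1]
opening: 0.0555
grasp_force: 0.0
```

```bash
python3 - <<'E'
from h import *
go((.6365,.057,.18))
c=cap('wrist','w1.png');W=cloud(c);np.savez('w1.npz',W=W,px=c['pixels'])
x,y,z=W[...,0],W[...,1],W[...,2]
def comps(m,nm,mina=200):
    k,l,s,cc=cv2.connectedComponentsWithStats(m.astype(np.uint8))
    for i in range(1,k):
        if s[i,4]>=mina:
            P=W[l==i];a=cv2.minAreaRect((P[:,:2]*1000).astype(np.float32))
            print(nm,cc[i].round(),s[i,4],'rect',np.round(a[0],1),np.round(a[1],1),round(a[2],1),'z',np.percentile(P[:,2],[1,50,99]).round(4))
reg=(x>.5)&(x<.72)&(abs(y)<.12)
comps(reg&(z>.083)&(z<.105),'caps')
comps(reg&(z>.05)&(z<.075),'shoulder')
comps(reg&(z>.017)&(z<.026)&(c['pixels'].min(-1)>120),'disc')
E
```

```text
now [0.6001 0.0049 0.3296] t 1.82
(0.6365, 0.057, 0.18) cm [-3.64  5.21 14.96] rv [ 0.0004 -0.0011 -0.0034]
caps [315. 197.] 667 rect [594.3   2.3] [31.1 30.3] 0.0 z [0.0855 0.0879 0.0897]
caps [366. 235.] 681 rect [635.1  58. ] [29.4 30.7] 87.9 z [0.0844 0.0978 0.0995]
caps [269. 240.] 673 rect [641.8 -48.5] [30.8 31.1] 62.8 z [0.0834 0.094  0.0958]
shoulder [315. 190.] 714 rect [594.6   2.4] [34.1 54. ] 2.9 z [0.0512 0.0576 0.073 ]
shoulder [361. 223.] 1087 rect [635.4  58.5] [50.2 49.2] 7.5 z [0.0511 0.0673 0.0697]
shoulder [276. 226.] 821 rect [639.3 -46.9] [53.1 47.1] 65.4 z [0.0514 0.0582 0.0724]
disc [318. 230.] 819 rect [649.3   5.7] [41.9 41.6] 0.6 z [0.0179 0.0203 0.0223]
```

View pics/w1.png

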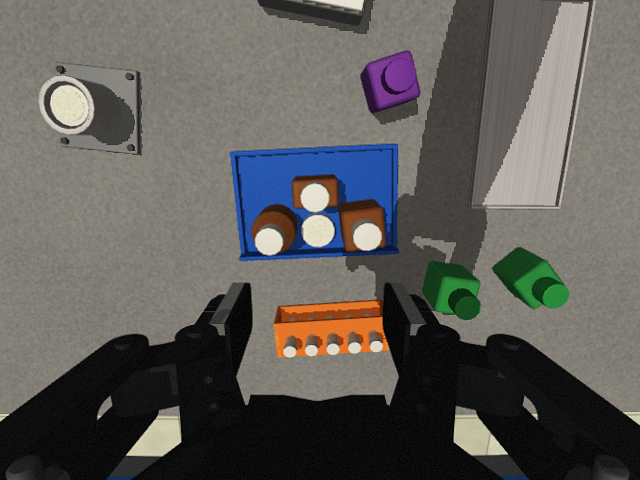

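Emit:
move_arm([
  [0.65,[-3.5,5.3,4],[0,0,0]],
  [0.65,[-3.5,5.3,8],[0,0,0]],
  [0.65,[-3.5,5.3,12],[0,0,0]],
  [0.65,[-3.5,5.3,16],[0,0,0]],
  [0.65,[-3.5,5.3,20],[0,0,0]],
  [0.65,[-3.5,5.3,23],[0,0,0]],
  [0.65,[-3.5,5.3,25],[0,0,0]],
  [0.65,[-3.5,5.3,25.7],[0,0,0]],
  [0.65,[-3.5,5.3,25.7],[0,0,0]],
  [0.65,[-3.5,5.3,25.7],[0,0,0]],
])

```text
time: 2.7
tool_pos: [0.6351, 0.0609, 0.0748]
tool_rot: [[-1.0, -0.002, 0.002], [-0.002, 1.0, 0.0], [-0.002, 0.0, -1.0]]
force: [0.9, 0.0, 0.4]
opening: 0.0552
grasp_force: 0.0
```

```bash
python3 - <<'E'
from h import *
c=cap('side');a=cap('scene')
im=np.hstack([cv2.resize(c['pixels'][180:330,270:420],(400,400)),cv2.resize(a['pixels'][200:350,270:420],(400,400))])
cv2.imwrite('pics/g1.png',im[:,:,::-1]);go((.6355,.058,.073))
E
```

```text
now [0.6366 0.0603 0.0767] t 2.8
(0.6355, 0.058, 0.073) cm [ 0.11 -0.23  0.37] rv [-0.0003  0.0057  0.0009]
```

View pics/g1.png

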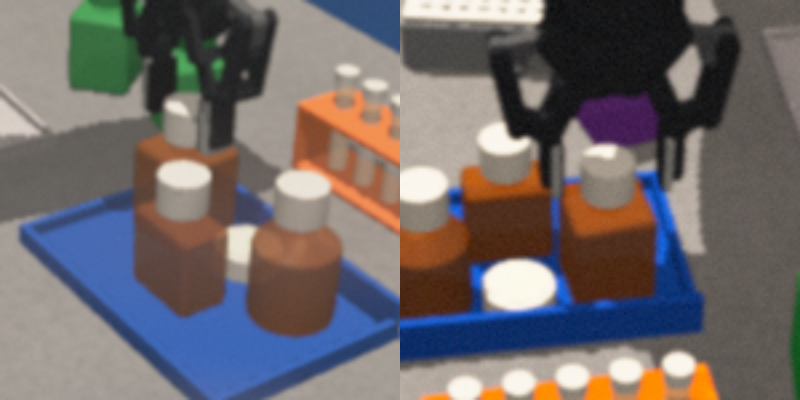

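The fingers straddle the square bottle's cap, at about (600,175) in the right crop, and are just above the shoulder. I'll check that the arm has settled before closing.

Emit:
move_arm([
  [0.65,[0,0,0],[0,0,0]],
  [0.65,[0,0,0],[0,0,0]],
  [0.65,[0,0,0],[0,0,0]],
])

```text
time: 3.05
tool_pos: [0.6354, 0.0598, 0.0749]
tool_rot: [[-1.0, -0.0, 0.003], [-0.0, 1.0, -0.0], [-0.003, -0.0, -1.0]]
force: [-0.6, 0.9, -0.5]
opening: 0.0556
grasp_force: 0.0
```

Emit:
move_arm([
  [0.65,[0,-0.17,0.1],[0,0,0]],
  [0.3,[0,-0.17,0.1],[0,0,0]],
  [0.3,[0,-0.17,0.1],[0,0,0]],
  [0.3,[0,-0.17,0.1],[0,0,0]],
  [0.3,[0,-0.17,0.1],[0,0,0]],
  [0.3,[0,-0.17,0.1],[0,0,0]],
  [0.3,[0,-0.17,0.1],[0,0,0]],
], squeeze=50)

```text
time: 3.63
tool_pos: [0.6346, 0.0583, 0.0724]
tool_rot: [[-1.0, -0.0, 0.0], [-0.0, 1.0, -0.0], [-0.0, -0.0, -1.0]]
force: [0.1, 0.7, 1.2]
opening: 0.0302
grasp_force: 49.6
```

Emit:
move_arm([
  [0.3,[0,0,-1],[0,0,0]],
  [0.3,[0,0,-4],[0,0,0]],
  [0.3,[0,0,-8],[0,0,0]],
  [0.3,[0,0,-12],[0,0,0]],
  [0.3,[1.5,4,-12],[0,0,0]],
  [0.3,[2.6,8,-12],[0,0,0]],
  [0.3,[3.8,12,-12],[0,0,0]],
  [0.3,[5,16,-12],[0,0,0]],
  [0.3,[6,19,-12],[0,0,0]],
  [0.3,[6.5,20.9,-12],[0,0,0]],
  [0.3,[6.5,20.9,-9],[0,0,0]],
  [0.3,[6.5,20.9,-6],[0,0,0]],
])

```text
time: 4.63
tool_pos: [0.5705, 0.2694, 0.1346]
tool_rot: [[-1.0, -0.003, 0.006], [-0.003, 1.0, 0.002], [-0.006, 0.002, -1.0]]
force: [-0.6, 0.3, -2.2]
opening: 0.0308
grasp_force: 50.2
```

```bash
python3 - <<'E'
from h import *
go((.57,.267,.0725))
c=cap('side');a=cap('scene')
im=np.hstack([cv2.resize(c['pixels'][130:280,140:290],(400,400)),cv2.resize(a['pixels'][150:300,390:540],(400,400))])
cv2.imwrite('pics/g2.png',im[:,:,::-1])
E
```

```text
now [0.5705 0.2694 0.1346] t 4.63
(0.57, 0.267, 0.0725) cm [ 0.09 -0.25  6.21] rv [0.0015 0.0061 0.0034]
```

View pics/g2.png

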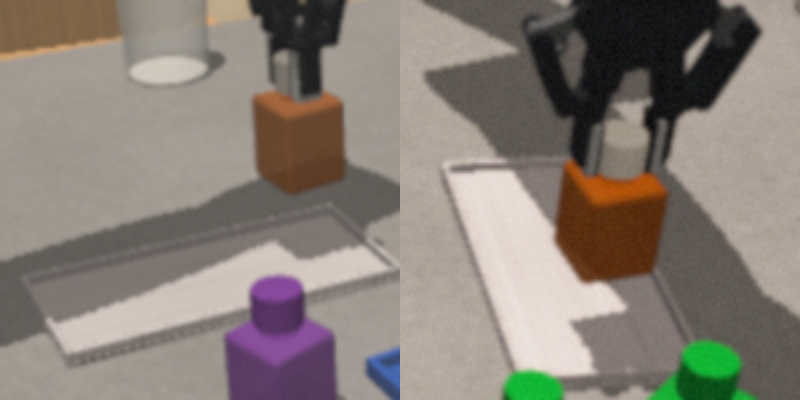

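The square bottle hangs upright over the tray, at about (610,220) in the right crop. Lowering it now.

Emit:
move_arm([
  [0.3,[0,0,2],[0,0,0]],
  [0.3,[0,0,4],[0,0,0]],
  [0.3,[0,0,5.3],[0,0,0]],
  [0.3,[0,0,5.8],[0,0,0]],
  [0.3,[0,0,6.1],[0,0,0]],
  [0.3,[0,0,6.1],[0,0,0]],
  [0.3,[0,0,6.1],[0,0,0]],
  [0.3,[0,0,6.1],[0,0,0]],
])

```text
time: 5.4
tool_pos: [0.5704, 0.2674, 0.0726]
tool_rot: [[-1.0, -0.0, 0.002], [-0.0, 1.0, 0.001], [-0.002, 0.001, -1.0]]
force: [1.0, 0.4, -1.8]
opening: 0.0305
grasp_force: 50.0
```

Emit:
move_arm([
  [0.65,[0,0,0],[0,0,0]],
  [0.65,[0,0,0],[0,0,0]],
  [0.65,[0,0,0],[0,0,0]],
  [0.65,[0,0,0],[0,0,0]],
  [0.65,[0,0,-2],[0,0,0]],
  [0.65,[0,0,-5],[0,0,0]],
  [0.65,[0,0,-9],[0,0,0]],
  [0.65,[0,0,-12],[0,0,0]],
])

```text
time: 6.07
tool_pos: [0.5699, 0.2673, 0.1939]
tool_rot: [[-1.0, -0.0, 0.002], [-0.0, 1.0, 0.0], [-0.002, 0.0, -1.0]]
force: [0.7, 0.5, 0.9]
opening: 0.0556
grasp_force: 0.0
```

```bash
python3 - <<'E'
from h import *
go((.5945,.002,.12),(.5945,.002,.063))
E
```

```text
now [0.5699 0.2673 0.1939] t 6.07
(0.5945, 0.002, 0.12) cm [ -2.44 -26.54   7.38] rv [0.0005 0.0017 0.0003]
(0.5945, 0.002, 0.063) cm [ -2.43 -26.54  13.08] rv [0.0005 0.0017 0.0003]
```

Emit:
move_arm([
  [0.65,[-0.4,-4,0],[0,0,0]],
  [0.65,[-0.8,-8,0],[0,0,0]],
  [0.65,[-1.2,-12,0],[0,0,0]],
  [0.65,[-1.6,-16,0],[0,0,0]],
  [0.65,[-2,-20,0],[0,0,0]],
  [0.65,[-2.3,-24,0],[0,0,0]],
  [0.65,[-2.4,-26.5,0],[0,0,0]],
  [0.65,[-2.4,-26.5,4],[0,0,0]],
  [0.65,[-2.4,-26.5,8],[0,0,0]],
  [0.65,[-2.4,-26.5,11],[0,0,0]],
  [0.65,[-2.4,-26.5,12.5],[0,0,0]],
  [0.65,[-2.4,-26.5,12.8],[0,0,0]],
])

```text
time: 7.07
tool_pos: [0.5904, 0.0025, 0.0588]
tool_rot: [[-1.0, 0.0, -0.008], [0.0, 1.0, 0.001], [0.008, 0.001, -1.0]]
force: [-0.0, 0.2, -0.4]
opening: 0.0556
grasp_force: 0.0
```

Emit:
move_arm([
  [0.65,[0,0,0.2],[0,0,0]],
  [0.65,[0,0,0.2],[0,0,0]],
  [0.65,[0,0,0.2],[0,0,0]],
])

```text
time: 7.32
tool_pos: [0.5951, 0.0021, 0.0634]
tool_rot: [[-1.0, -0.0, 0.004], [-0.0, 1.0, -0.001], [-0.004, -0.001, -1.0]]
force: [0.7, -0.1, 0.3]
opening: 0.0553
grasp_force: 0.0
```

Emit:
move_arm([
  [0.3,[0,0,0],[0,0,0]],
  [0.3,[0,0,0],[0,0,0]],
  [0.3,[0,0,0],[0,0,0]],
  [0.3,[0,0,0],[0,0,0]],
  [0.3,[0,0,0],[0,0,0]],
  [0.3,[0,0,0],[0,0,0]],
  [0.3,[0,0,-1],[0,0,0]],
  [0.3,[0,0,-4],[0,0,0]],
  [0.3,[0,0,-8],[0,0,0]],
  [0.3,[0,0,-12],[0,0,0]],
  [0.3,[0,0,-13],[0,0,0]],
])

```text
time: 8.23
tool_pos: [0.5967, 0.0017, 0.1989]
tool_rot: [[-1.0, -0.0, 0.011], [-0.0, 1.0, -0.002], [-0.011, -0.002, -1.0]]
force: [2.1, 0.3, -0.2]
opening: 0.0302
grasp_force: 50.0
```

Emit:
move_arm([
  [0.3,[1,3,0],[0,0,0]],
  [0.3,[2.2,6.5,0],[0,0,0]],
  [0.3,[3.5,10,0],[0,0,0]],
  [0.3,[4.8,13.5,0],[0,0,0]],
  [0.3,[6.1,17,0],[0,0,0]],
  [0.3,[7.4,20.5,0],[0,0,0]],
  [0.3,[8.5,24,0],[0,0,0]],
  [0.3,[9.5,26.5,0],[0,0,0]],
  [0.3,[9.5,26.5,3],[0,0,0]],
  [0.3,[9.5,26.5,7],[0,0,0]],
  [0.3,[9.5,26.5,10],[0,0,0]],
  [0.3,[9.5,26.5,11],[0,0,0]],
])

```text
time: 9.23
tool_pos: [0.4935, 0.2658, 0.0748]
tool_rot: [[-1.0, -0.001, -0.011], [-0.001, 1.0, -0.004], [0.011, -0.004, -1.0]]
force: [-1.0, 0.3, -3.2]
opening: 0.0305
grasp_force: 50.2
```

```bash
python3 - <<'E'
from h import *
go((.50,.267,.063))
c=cap('side');a=cap('scene')
im=np.hstack([cv2.resize(c['pixels'][130:280,140:290],(400,400)),cv2.resize(a['pixels'][150:300,390:540],(400,400))])
cv2.imwrite('pics/g3.png',im[:,:,::-1])
E
```

```text
now [0.4935 0.2658 0.0748] t 9.23
(0.5, 0.267, 0.063) cm [-0.66  0.12  1.17] rv [-0.0039 -0.0113  0.0009]
```

View pics/g3.png

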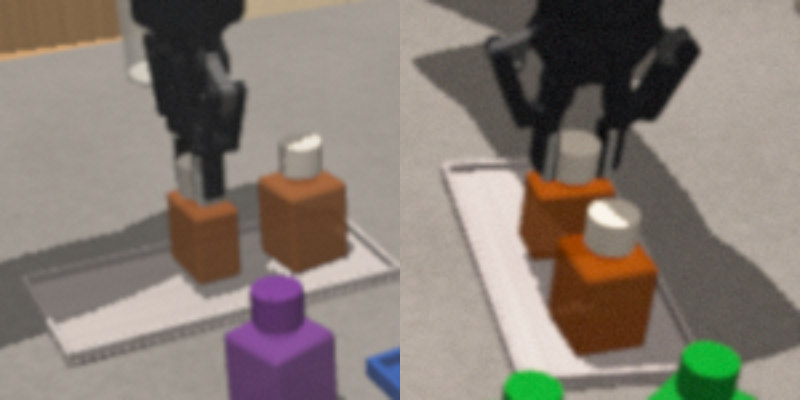

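The square bottle stands on the tray at about (605,290), and the oblong hangs upright beside it at (575,215). Lowering and releasing the oblong.

Emit:
move_arm([
  [0.3,[0,0,1],[0,0,0]],
  [0.3,[0,0,1.8],[0,0,0]],
  [0.3,[0,0,2.1],[0,0,0]],
  [0.3,[0,0,2.1],[0,0,0]],
  [0.3,[0,0,2.1],[0,0,0]],
  [0.3,[0,0,2.1],[0,0,0]],
])

```text
time: 9.83
tool_pos: [0.5001, 0.2675, 0.0622]
tool_rot: [[-1.0, -0.0, 0.004], [-0.0, 1.0, 0.001], [-0.004, 0.001, -1.0]]
force: [0.8, -0.2, 4.4]
opening: 0.0303
grasp_force: 50.7
```

Emit:
move_arm([
  [0.65,[0,0,0],[0,0,0]],
  [0.65,[0,0,0],[0,0,0]],
  [0.65,[0,0,0],[0,0,0]],
  [0.65,[0,0,0],[0,0,0]],
  [0.65,[0,0,-2],[0,0,0]],
  [0.65,[0,0,-5],[0,0,0]],
  [0.65,[0,0,-9],[0,0,0]],
  [0.65,[0,0,-13],[0,0,0]],
  [0.65,[0,0,-13],[0,0,0]],
])

```text
time: 10.58
tool_pos: [0.5032, 0.2689, 0.2001]
tool_rot: [[-1.0, -0.0, 0.016], [-0.0, 1.0, 0.005], [-0.016, 0.005, -1.0]]
force: [1.0, -0.0, 0.8]
opening: 0.0556
grasp_force: 0.0
```

```bash
python3 - <<'E'
from h import *
go((.642,-.049,.071))
E
```

```text
now [0.5032 0.2689 0.2001] t 10.58
(0.642, -0.049, 0.071) cm [-13.66 -31.86  12.96] rv [0.0052 0.0157 0.0004]
```

Emit:
move_arm([
  [0.65,[-1,-2.5,0],[0,0,0]],
  [0.65,[-2.7,-6,0],[0,0,0]],
  [0.65,[-4.3,-9.6,0],[0,0,0]],
  [0.65,[-6,-13.3,0],[0,0,0]],
  [0.65,[-7.6,-17,0],[0,0,0]],
  [0.65,[-9.3,-20.8,0],[0,0,0]],
  [0.65,[-11,-24.5,0],[0,0,0]],
  [0.65,[-12.6,-28.2,0],[0,0,0]],
  [0.65,[-13.8,-30.9,0],[0,0,0]],
  [0.65,[-14.2,-31.8,1],[0,0,0]],
  [0.65,[-14.2,-31.8,4],[0,0,0]],
  [0.65,[-14.2,-31.8,7],[0,0,0]],
])

```text
time: 11.58
tool_pos: [0.6418, -0.0517, 0.1205]
tool_rot: [[-1.0, 0.001, 0.004], [0.001, 1.0, -0.0], [-0.004, -0.0, -1.0]]
force: [0.4, -0.2, -1.3]
opening: 0.0555
grasp_force: 0.0
```

Emit:
move_arm([
  [0.65,[0,0,2],[0,0,0]],
  [0.65,[0,0,4],[0,0,0]],
  [0.65,[0,0,5.1],[0,0,0]],
  [0.65,[0,0,5.1],[0,0,0]],
  [0.65,[0,0,5.1],[0,0,0]],
  [0.65,[0,0,5.1],[0,0,0]],
])

```text
time: 12.08
tool_pos: [0.6415, -0.0507, 0.0706]
tool_rot: [[-1.0, -0.001, 0.002], [-0.001, 1.0, -0.0], [-0.002, -0.0, -1.0]]
force: [-0.0, 0.1, 0.5]
opening: 0.0556
grasp_force: 0.0
```

Emit:
move_arm([
  [0.65,[0,0.15,0],[0,0,0]],
  [0.3,[0,0.15,0],[0,0,0]],
  [0.3,[0,0.15,0],[0,0,0]],
  [0.3,[0,0.15,0],[0,0,0]],
  [0.3,[0,0.15,0],[0,0,0]],
  [0.3,[0,0.15,0],[0,0,0]],
  [0.3,[0,0.15,0],[0,0,0]],
])

```text
time: 12.67
tool_pos: [0.6415, -0.0492, 0.0708]
tool_rot: [[-1.0, -0.0, 0.002], [-0.0, 1.0, -0.0], [-0.002, -0.0, -1.0]]
force: [0.1, 1.7, 6.3]
opening: 0.0306
grasp_force: 49.7
```

Emit:
move_arm([
  [0.3,[0,0,-1],[0,0,0]],
  [0.3,[0,0,-4],[0,0,0]],
  [0.3,[0,0,-8],[0,0,0]],
  [0.3,[0,0,-12],[0,0,0]],
  [0.3,[2,3,-13],[0,0,0]],
  [0.3,[4,6,-13],[0,0,0]],
  [0.3,[6.4,9.6,-13],[0,0,0]],
  [0.3,[8.8,13.2,-13],[0,0,0]],
  [0.3,[11.2,16.8,-13],[0,0,0]],
  [0.3,[13.6,20.4,-13],[0,0,0]],
  [0.3,[16,24,-13],[0,0,0]],
  [0.3,[18.2,27.2,-13],[0,0,0]],
])

```text
time: 13.67
tool_pos: [0.4594, 0.2193, 0.1986]
tool_rot: [[-1.0, 0.0, -0.001], [0.0, 1.0, -0.001], [0.001, -0.001, -1.0]]
force: [2.0, 0.0, -1.7]
opening: 0.0307
grasp_force: 50.0
```

Emit:
move_arm([
  [0.3,[2,2.9,0],[0,0,0]],
  [0.3,[3,4.4,0],[0,0,0]],
  [0.3,[3,4.4,3],[0,0,0]],
  [0.3,[3,4.4,7],[0,0,0]],
  [0.3,[3,4.4,10],[0,0,0]],
  [0.3,[3,4.4,11.5],[0,0,0]],
  [0.3,[3,4.4,11.5],[0,0,0]],
  [0.3,[3,4.4,11.5],[0,0,0]],
])

```text
time: 14.33
tool_pos: [0.4303, 0.2619, 0.0832]
tool_rot: [[-1.0, -0.0, -0.003], [-0.0, 1.0, -0.001], [0.003, -0.001, -1.0]]
force: [0.4, 0.2, -1.3]
opening: 0.0302
grasp_force: 50.1
```

```bash
python3 - <<'E'
from h import *
go((.43,.267,.071))
c=cap('side');a=cap('scene')
im=np.hstack([cv2.resize(c['pixels'][130:280,140:290],(400,400)),cv2.resize(a['pixels'][150:300,390:540],(400,400))])
cv2.imwrite('pics/g4.png',im[:,:,::-1])
E
```

```text
now [0.4303 0.2619 0.0832] t 14.33
(0.43, 0.267, 0.071) cm [0.03 0.51 1.22] rv [-0.0013 -0.003   0.0002]
```

View pics/g4.png

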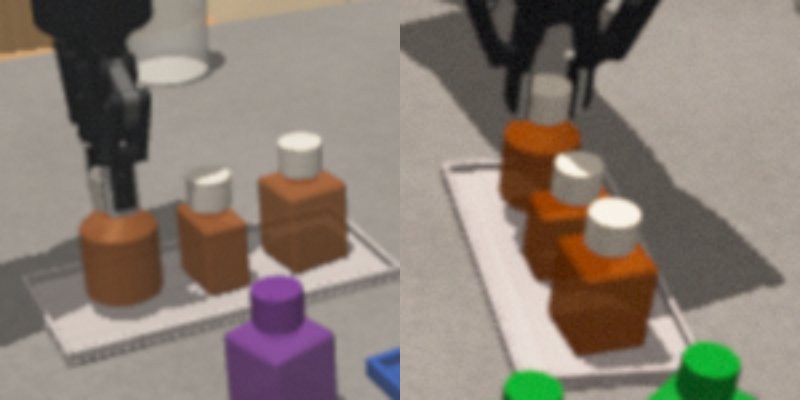

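All three bottles are upright over the tray, with the round one still gripped at (545,165) in the right crop and just above the tray floor. Setting it down.

Emit:
move_arm([
  [0.3,[0,0,0.8],[0,0,0]],
  [0.3,[0,0,1.2],[0,0,0]],
  [0.3,[0,0,1.4],[0,0,0]],
  [0.3,[0,0,1.4],[0,0,0]],
  [0.3,[0,0,1.4],[0,0,0]],
  [0.3,[0,0,1.4],[0,0,0]],
])

```text
time: 14.93
tool_pos: [0.4315, 0.2624, 0.0704]
tool_rot: [[-1.0, -0.0, 0.0], [-0.0, 1.0, 0.0], [-0.0, 0.0, -1.0]]
force: [-0.5, 0.3, -2.4]
opening: 0.0303
grasp_force: 50.1
```

Emit:
move_arm([
  [0.3,[0,0,0.1],[0,0,0]],
  [0.3,[0,0,0.1],[0,0,0]],
  [0.3,[0,0,0.1],[0,0,0]],
])

```text
time: 15.18
tool_pos: [0.4318, 0.2626, 0.0698]
tool_rot: [[-1.0, -0.0, 0.001], [-0.0, 1.0, 0.0], [-0.001, 0.0, -1.0]]
force: [-0.7, 0.1, 1.4]
opening: 0.0302
grasp_force: 50.3
```

Emit:
move_arm([
  [0.65,[0,0,0],[0,0,0]],
  [0.65,[0,0,0],[0,0,0]],
  [0.65,[0,0,0],[0,0,0]],
  [0.65,[0,0,0],[0,0,0]],
  [0.65,[0,0,-2],[0,0,0]],
  [0.65,[0,0,-5],[0,0,0]],
  [0.65,[0,0,-9],[0,0,0]],
  [0.65,[0,0,-12],[0,0,0]],
  [0.65,[0,0,-12],[0,0,0]],
  [0.65,[0,0,-12],[0,0,0]],
])

```text
time: 16.02
tool_pos: [0.4329, 0.2629, 0.1919]
tool_rot: [[-1.0, -0.0, 0.005], [-0.0, 1.0, 0.002], [-0.005, 0.002, -1.0]]
force: [-0.7, 0.4, -0.5]
opening: 0.0557
grasp_force: 0.0
```

```bash
python3 - <<'E'
from h import *
go((.63,.0055,.25))
E
```

```text
now [0.4329 0.2629 0.1919] t 16.02
(0.63, 0.0055, 0.25) cm [-19.74 -25.74  -5.75] rv [0.0019 0.0054 0.0003]
```

Emit:
move_arm([
  [0.75,[-19.7,-25.7,-5.8],[0,0,0]],
  [0.75,[-19.7,-25.7,-5.8],[0,0,0]],
  [0.75,[-19.7,-25.7,-5.8],[0,0,0]],
  [0.75,[-19.7,-25.7,-5.8],[0,0,0]],
  [0.75,[-19.7,-25.7,-5.8],[0,0,0]],
  [0.75,[-19.7,-25.7,-5.8],[0,0,0]],
  [0.75,[-19.7,-25.7,-5.8],[0,0,0]],
  [0.75,[-19.7,-25.7,-5.8],[0,0,0]],
  [0.75,[-19.7,-25.7,-5.8],[0,0,0]],
  [0.75,[-19.7,-25.7,-5.8],[0,0,0]],
  [0.75,[-19.7,-25.7,-5.8],[0,0,0]],
  [0.75,[-19.7,-25.7,-5.8],[0,0,0]],
])

```text
time: 17.02
tool_pos: [0.6272, 0.0066, 0.2454]
tool_rot: [[-1.0, -0.001, -0.003], [-0.001, 1.0, 0.001], [0.003, 0.001, -1.0]]
force: [0.1, -0.0, -0.5]
opening: 0.064
grasp_force: 0.0
```

```bash
cat > d.py <<'E'
from h import *
for n in('wrist','scene'):
    c=cap(n);W=cloud(c);x,y,z=W[...,0],W[...,1],W[...,2]
    m=(x>.6)&(x<.70)&(abs(y)<.06)&(z>.015)&(z<.026)&(c['pixels'].min(-1)>100)
    k,l,s,cc=cv2.connectedComponentsWithStats(m.astype(np.uint8))
    i=1+s[1:,4].argmax();P=W[l==i];e=cv2.minEnclosingCircle((P[:,:2]*1000).astype(np.float32))
    print(n,'disc',e,P.mean(0).round(4))
    m=(x>.44)&(x<.55)&(abs(y+.268)<.06)&(z>.063)&(z<.07)
    if m.sum()>30:
        P=(W[m][:,:2]*1000).astype(np.float32);print(n,'rim',cv2.minEnclosingCircle(P),cv2.minAreaRect(P)[:2],np.median(W[m][:,2]))
        m=(np.hypot(x-.4965,y+.268)<.015)&(z>.04);print('stack z',np.median(z[m]))
go((.6493,.0055,.012))
E
python3 d.py
```

```text
wrist disc ((648.908935546875, 5.287789344787598), 21.75593376159668) [0.6485 0.0051 0.0202]
wrist rim ((497.4248046875, -260.68621826171875), 29.42475128173828) ((499.5376281738281, -249.73135375976562), (24.91901397705078, 58.8492546081543)) 0.06394333129736013
stack z 0.059356374811259216
scene disc ((650.7449951171875, 1.9676997661590576), 25.62027931213379) [0.6515 0.0051 0.0212]
scene rim ((497.32684326171875, -267.91412353515625), 32.5894660949707) ((497.5971374511719, -267.9216003417969), (63.76825714111328, 59.316261291503906)) 0.06487765034422982
stack z 0.060651436862067885
now [0.6275 0.0068 0.2463] t 17.12
(0.6493, 0.0055, 0.012) cm [-2.22 -0.14 23.43] rv [ 0.0004 -0.0017  0.0019]
```

Emit:
move_arm([
  [0.75,[-2.1,-0.1,4],[0,0,0]],
  [0.75,[-2.1,-0.1,8],[0,0,0]],
  [0.75,[-2.1,-0.1,12],[0,0,0]],
  [0.75,[-2.1,-0.1,16],[0,0,0]],
  [0.75,[-2.1,-0.1,19],[0,0,0]],
  [0.75,[-2.1,-0.1,21],[0,0,0]],
  [0.75,[-2.1,-0.1,22],[0,0,0]],
  [0.75,[-2.1,-0.1,22],[0,0,0]],
  [0.75,[-2.1,-0.1,22],[0,0,0]],
  [0.75,[-2.1,-0.1,22],[0,0,0]],
])

```text
time: 17.95
tool_pos: [0.6511, 0.0046, 0.0297]
tool_rot: [[-1.0, -0.001, 0.004], [-0.001, 1.0, -0.001], [-0.004, -0.001, -1.0]]
force: [0.5, 1.0, 0.2]
opening: 0.064
grasp_force: 0.0
```

Emit:
move_arm([
  [0.75,[0.15,0.05,1],[0,0,0]],
  [0.75,[0.15,0.05,1.6],[0,0,0]],
  [0.75,[0.15,0.05,1.8],[0,0,0]],
  [0.75,[0.15,0.05,1.8],[0,0,0]],
  [0.75,[0.15,0.05,1.8],[0,0,0]],
])

```text
time: 18.37
tool_pos: [0.6478, 0.0049, 0.009]
tool_rot: [[-1.0, -0.0, -0.0], [-0.0, 1.0, 0.0], [0.0, 0.0, -1.0]]
force: [-0.1, 0.9, -0.5]
opening: 0.064
grasp_force: 0.0
```

```bash
python3 - <<'E'
from h import *
go((.649,.0053,.011))
c=cap('side');a=cap('scene')
im=np.hstack([cv2.resize(c['pixels'][210:330,300:420],(400,400)),cv2.resize(a['pixels'][240:360,250:370],(400,400))])
cv2.imwrite('pics/g5.png',im[:,:,::-1])
E
```

```text
now [0.6478 0.0049 0.009 ] t 18.37
(0.649, 0.0053, 0.011) cm [-0.12  0.04 -0.2 ] rv [ 0.0001 -0.0004  0.0001]
```

View pics/g5.png

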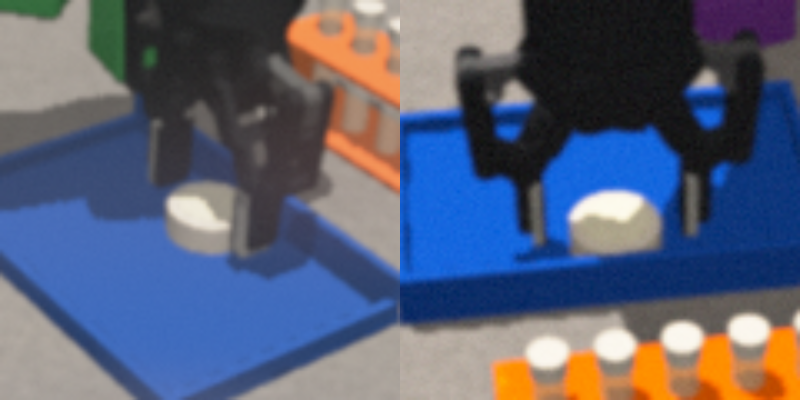

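The disc sits between the open fingertips, at about (615,222) in the right crop. Next I raise the tool slightly and close.

Emit:
move_arm([
  [0.75,[0,0,-0.1],[0,0,0]],
  [0.75,[0,0,-0.1],[0,0,0]],
  [0.75,[0,0,-0.1],[0,0,0]],
  [0.75,[0,0,-0.1],[0,0,0]],
])

```text
time: 18.8
tool_pos: [0.6481, 0.0049, 0.0104]
tool_rot: [[-1.0, -0.0, 0.0], [-0.0, 1.0, -0.0], [-0.0, -0.0, -1.0]]
force: [0.2, -0.3, -0.3]
opening: 0.0642
grasp_force: 0.0
```

Emit:
move_arm([
  [0.6,[-0.1,0,0],[0,0,0]],
  [0.45,[-0.1,0,0],[0,0,0]],
  [0.45,[-0.1,0,0],[0,0,0]],
  [0.45,[-0.1,0,0],[0,0,0]],
  [0.45,[-0.1,0,0],[0,0,0]],
  [0.45,[-0.1,0,0],[0,0,0]],
], squeeze=40)

```text
time: 19.3
tool_pos: [0.6495, 0.0048, 0.0107]
tool_rot: [[-1.0, -0.0, 0.001], [-0.0, 1.0, -0.0], [-0.001, -0.0, -1.0]]
force: [0.6, -0.3, 2.6]
opening: 0.0422
grasp_force: 40.7
```

Emit:
move_arm([
  [0.45,[0,0,-1],[0,0,0]],
  [0.45,[0,0,-4],[0,0,0]],
  [0.45,[0,0,-8],[0,0,0]],
  [0.45,[0,0,-12],[0,0,0]],
  [0.45,[1.5,-2.7,-12],[0,0,0]],
  [0.45,[3,-5.4,-12],[0,0,0]],
  [0.45,[5,-9,-12],[0,0,0]],
  [0.45,[7,-12.6,-12],[0,0,0]],
  [0.45,[9,-16.2,-12],[0,0,0]],
  [0.45,[11,-19.8,-12],[0,0,0]],
  [0.45,[13,-23.4,-12],[0,0,0]],
  [0.45,[14.5,-26,-12],[0,0,0]],
])

```text
time: 20.3
tool_pos: [0.502, -0.2572, 0.1305]
tool_rot: [[-1.0, 0.001, -0.001], [0.001, 1.0, -0.0], [0.001, -0.0, -1.0]]
force: [0.5, 0.0, 0.3]
opening: 0.0419
grasp_force: 40.6
```

Emit:
move_arm([
  [0.45,[0.7,-1.3,0],[0,0,0]],
  [0.45,[0.7,-1.3,0],[0,0,0]],
  [0.45,[0.7,-1.3,0],[0,0,0]],
  [0.45,[0.7,-1.3,0],[0,0,0]],
])

```text
time: 20.63
tool_pos: [0.4971, -0.2673, 0.1302]
tool_rot: [[-1.0, -0.0, -0.0], [-0.0, 1.0, 0.001], [0.0, 0.001, -1.0]]
force: [-0.5, -0.7, -0.1]
opening: 0.0422
grasp_force: 40.6
```

```bash
python3 - <<'E'
from h import *
go((.497,-.268,.09))
w=cap('wrist');W=cloud(w);x,y,z=W[...,0],W[...,1],W[...,2]
print(np.unique(np.round(z[(np.hypot(x-.497,y+.268)<.02)],2),return_counts=True))
for n,c,W in(('w',w,W),('s',*(lambda c:(c,cloud(c)))(cap('side')))):
    x,y,z=W[...,0],W[...,1],W[...,2]
    for nm,lo,hi in(('disc',.115,.14),('rim',.06,.07)):
        m=(np.hypot(x-.497,y+.268)<.045)&(z>lo)&(z<hi)&(c['pixels'].min(-1)>90)
        if m.sum()>20:
            P=(W[m][:,:2]*1000).astype(np.float32);print(n,nm,m.sum(),cv2.minEnclosingCircle(P),P.min(0),P.max(0),np.median(W[m][:,2]))
    if n=='s': s=c
im=np.hstack([cv2.resize(w['pixels'][150:450,170:470],(400,400)),cv2.resize(s['pixels'][310:480,310:480],(400,400))])
cv2.imwrite('pics/g6.png',im[:,:,::-1])
E
```

```text
now [ 0.4971 -0.2673  0.1302] t 20.63
(0.497, -0.268, 0.09) cm [ 0.01 -0.07  4.02] rv [ 0.0008 -0.0003  0.0004]
(array([0.06, 0.14, 0.2 , 0.21, 0.22, 0.23]), array([1641, 6922,  863, 3755, 4403,   47]))
w disc 4982 ((496.62750244140625, -267.49053955078125), 22.058208465576172) [ 474.81543 -288.51453] [ 518.31506 -247.05327] 0.13950709176805753
w rim 1895 ((495.15374755859375, -268.0085144042969), 30.562549591064453) [ 465.14026 -298.2499 ] [ 509.59216 -237.96852] 0.0637611058366602
s disc 485 ((497.3666076660156, -267.2627868652344), 33.63900375366211) [ 474.9204  -300.25308] [ 517.1575  -234.27249] 0.13517708707805737
s rim 1503 ((496.0057678222656, -267.8975830078125), 31.581857681274414) [ 465.0057  -298.76205] [ 526.477   -237.38707] 0.06286078832323129
```

View pics/g6.png

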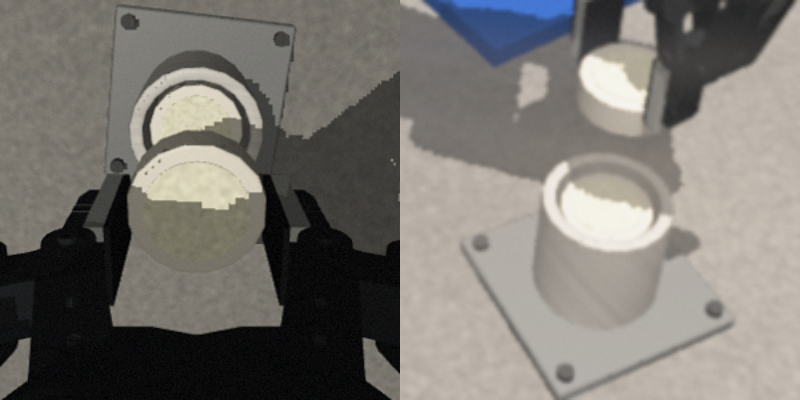

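The wrist view (left) has the disc about 0.5 mm off the rim centre, and the side view agrees. The bore is at about (605,210) in the right half. Descending.

Emit:
move_arm([
  [0.45,[0.05,-0.06,2],[0,0,0]],
  [0.45,[0.05,-0.06,4],[0,0,0]],
  [0.45,[0.05,-0.06,5.2],[0,0,0]],
  [0.45,[0.05,-0.06,5.6],[0,0,0]],
  [0.45,[0.05,-0.06,5.6],[0,0,0]],
  [0.45,[0.05,-0.06,5.6],[0,0,0]],
  [0.45,[0.05,-0.06,5.6],[0,0,0]],
])

```text
time: 21.32
tool_pos: [0.4974, -0.2691, 0.0755]
tool_rot: [[-1.0, -0.001, 0.002], [-0.001, 1.0, -0.001], [-0.002, -0.001, -1.0]]
force: [-0.1, 0.3, -0.6]
opening: 0.0421
grasp_force: 40.6
```

Emit:
move_arm([
  [0.45,[0,0,0.2],[0,0,0]],
  [0.45,[0,0,0.4],[0,0,0]],
  [0.45,[0,0,0.5],[0,0,0]],
  [0.45,[0,0,0.6],[0,0,0]],
  [0.45,[0,0,0.6],[0,0,0]],
  [0.45,[0,0,0.6],[0,0,0]],
])

```text
time: 21.82
tool_pos: [0.4964, -0.2687, 0.0682]
tool_rot: [[-1.0, -0.0, -0.0], [-0.0, 1.0, 0.0], [0.0, 0.0, -1.0]]
force: [0.1, 0.2, -0.9]
opening: 0.0414
grasp_force: 40.6
```

Emit:
move_arm([
  [0.45,[0,0,0.1],[0,0,0]],
  [0.45,[0,0,0.2],[0,0,0]],
  [0.45,[0,0,0.25],[0,0,0]],
  [0.45,[0,0,0.25],[0,0,0]],
  [0.45,[0,0,0.25],[0,0,0]],
])

```text
time: 22.23
tool_pos: [0.4965, -0.2687, 0.0657]
tool_rot: [[-1.0, -0.0, -0.0], [-0.0, 1.0, 0.0], [0.0, 0.0, -1.0]]
force: [-0.5, -0.2, -0.2]
opening: 0.0417
grasp_force: 40.7
```

Emit:
move_arm([
  [0.65,[0,0,0],[0,0,0]],
  [0.65,[0,0,0],[0,0,0]],
  [0.65,[0,0,0],[0,0,0]],
  [0.65,[0,0,0],[0,0,0]],
  [0.65,[0,0,-2],[0,0,0]],
  [0.65,[0,0,-4.5],[0,0,0]],
  [0,[0,0,-4.5],[0,0,0]],
  [0,[0,0,-4.5],[0,0,0]],
  [0,[0,0,-4.5],[0,0,0]],
  [0,[0,0,-4.5],[0,0,0]],
  [0,[0,0,-4.5],[0,0,0]],
  [0,[0,0,-4.5],[0,0,0]],
], squeeze=20)

```text
time: 23.23
tool_pos: [0.4959, -0.2682, 0.1095]
tool_rot: [[-1.0, -0.0, -0.002], [-0.0, 1.0, 0.001], [0.002, 0.001, -1.0]]
force: [0.8, 0.0, 0.1]
opening: 0.0
grasp_force: 0.0
```

```bash
python3 - <<'E'
from h import *
go((.4963,-.268,.08))
w=cap('wrist')
s=cap('side')
W=cloud(s);x,y,z=W[...,0],W[...,1],W[...,2]
m=(np.hypot(x-.4965,y+.268)<.035)&(z>.069)&(z<.085)&(s['pixels'].min(-1)>90)
P=W[m];print(m.sum(),P[:,:2].min(0),P[:,:2].max(0),np.percentile(P[:,2],[5,50,95]))
im=np.hstack([cv2.resize(w['pixels'][150:450,170:470],(400,400)),cv2.resize(s['pixels'][310:480,310:480],(400,400))])
cv2.imwrite('pics/g7.png',im[:,:,::-1])
E
```

```text
now [ 0.4959 -0.2682  0.1095] t 23.23
(0.4963, -0.268, 0.08) cm [-0.04  0.02  2.95] rv [ 0.0013 -0.0017  0.0002]
1082 [ 0.4744658  -0.29169296] [ 0.51782089 -0.24730396] [0.07122068 0.07609482 0.07748889]
```

View pics/g7.png

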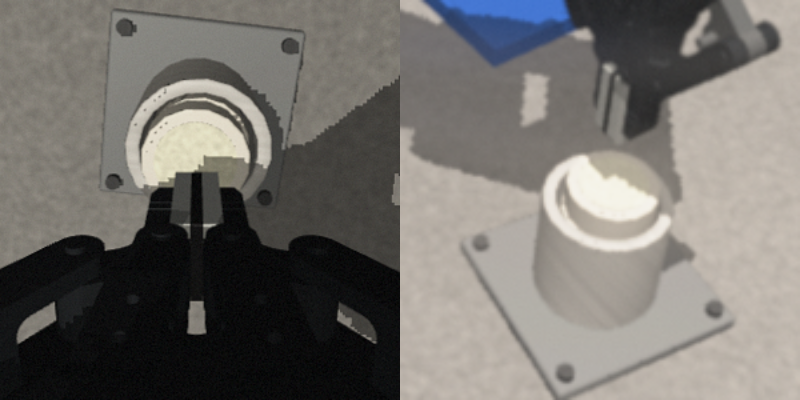

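The disc sits level in the magazine mouth, its top at about 76 mm, which is 11 mm proud. The shut fingers are centred above it, so I press now.

Emit:
move_arm([
  [0,[-0.04,0,2],[0,0,0]],
  [0,[-0.04,0,2.8],[0,0,0]],
  [0,[-0.04,0,3.2],[0,0,0]],
  [0,[-0.04,0,3.5],[0,0,0]],
  [0,[-0.04,0,3.8],[0,0,0]],
  [0,[-0.04,0,4.1],[0,0,0]],
  [0,[-0.04,0,4.4],[0,0,0]],
  [0,[-0.04,0,4.6],[0,0,0]],
  [0,[-0.04,0,4.6],[0,0,0]],
  [0,[-0.04,0,4.6],[0,0,0]],
])

```text
time: 24.17
tool_pos: [0.497, -0.2687, 0.0657]
tool_rot: [[-1.0, -0.0, -0.0], [-0.0, 1.0, 0.0], [0.0, 0.0, -1.0]]
force: [-3.0, 2.3, 5.8]
opening: 0.0002
grasp_force: 2.8
```

Emit:
move_arm([
  [0,[0,0,0.1],[0,0,0]],
  [0,[0,0,0.2],[0,0,0]],
  [0,[0,0,0.25],[0,0,0]],
  [0,[0,0,0.25],[0,0,0]],
])

```text
time: 24.5
tool_pos: [0.497, -0.2687, 0.0635]
tool_rot: [[-1.0, -0.0, -0.001], [-0.0, 1.0, 0.0], [0.001, 0.0, -1.0]]
force: [-3.9, 3.2, 7.4]
opening: -0.0
grasp_force: 3.4
```

Contact force is 6–7 N, which matches the brake. Continuing to the stop.

Emit:
move_arm([
  [0,[0,0,0.1],[0,0,0]],
  [0,[0,0,0.2],[0,0,0]],
  [0,[0,0,0.3],[0,0,0]],
  [0,[0,0,0.3],[0,0,0]],
  [0,[0,0,0.3],[0,0,0]],
])

```text
time: 24.92
tool_pos: [0.497, -0.2687, 0.0609]
tool_rot: [[-1.0, -0.001, -0.001], [-0.001, 1.0, 0.0], [0.001, 0.0, -1.0]]
force: [-4.7, 3.4, 9.5]
opening: -0.0
grasp_force: 4.6
```

Emit:
move_arm([
  [0,[0,0,0.1],[0,0,0]],
  [0,[0,0,0.15],[0,0,0]],
  [0,[0,0,0.15],[0,0,0]],
])

```text
time: 25.17
tool_pos: [0.497, -0.2687, 0.0608]
tool_rot: [[-1.0, -0.001, -0.002], [-0.001, 1.0, 0.001], [0.002, 0.001, -1.0]]
force: [-6.7, 4.7, 16.6]
opening: -0.0
grasp_force: 8.1
```

Emit:
move_arm([
  [0,[0,0,0.1],[0,0,0]],
  [0,[0,0,0.15],[0,0,0]],
  [0,[0,0,0.15],[0,0,0]],
])

```text
time: 25.42
tool_pos: [0.4971, -0.2688, 0.0607]
tool_rot: [[-1.0, -0.001, -0.002], [-0.001, 1.0, 0.001], [0.002, 0.001, -1.0]]
force: [-9.2, 6.5, 23.5]
opening: 0.0002
grasp_force: 11.5
```

Emit:
move_arm([
  [0,[0,0,-1],[0,0,0]],
  [0,[0,0,-4],[0,0,0]],
  [0,[0,0,-8],[0,0,0]],
  [0,[0,0,-12],[0,0,0]],
  [0,[0,0,-14],[0,0,0]],
  [0,[0,0,-14],[0,0,0]],
  [0,[0,0,-14],[0,0,0]],
])

```text
time: 26.0
tool_pos: [0.4979, -0.2695, 0.1983]
tool_rot: [[-1.0, -0.0, 0.004], [-0.0, 1.0, -0.003], [-0.004, -0.003, -1.0]]
force: [-0.3, 0.3, -1.1]
opening: -0.0003
grasp_force: 0.0
```

```bash
python3 - <<'E'
from h import *
go((.4318,.2626,.20))
w=cap('wrist')
s=cap('side')
for c in(s,w):
    W=cloud(c);x,y,z=W[...,0],W[...,1],W[...,2]
    m=(np.hypot(x-.496,y+.268)<.017)&(z<.085);P=W[m];print('disc',m.sum(),np.median(P[:,2]),np.percentile(P[:,2],[5,95]))
    q=np.hypot(x-.496,y+.268);m=(q>.026)&(q<.03)&(z>.055);print('rim',np.median(z[m]))
im=np.hstack([cv2.resize(w['pixels'][100:400,170:470],(400,400)),cv2.resize(s['pixels'][310:480,310:480],(400,400))])
cv2.imwrite('pics/g8.png',im[:,:,::-1])
E
```

```text
now [ 0.4979 -0.2695  0.1983] t 26.0
(0.4318, 0.2626, 0.2) cm [ 6.61 53.21 -0.36] rv [-0.0032  0.0041  0.0001]
disc 562 0.06155983693280952 [0.0601581  0.06287191]
rim 0.2630109209376043
disc 1381 0.06038191889311543 [0.05926107 0.06151959]
rim 0.2567722313666594
```

View pics/g8.png

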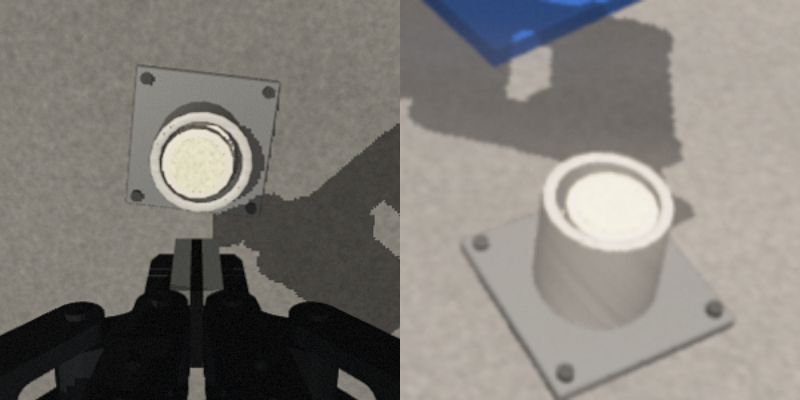

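The disc sits about 4 mm below the rim in both views, level and home. Now I return the bottles, round one first.

Emit:
move_arm([
  [0.65,[0.5,4,0],[0,0,0]],
  [0.65,[1,8,0],[0,0,0]],
  [0.65,[1.5,12,0],[0,0,0]],
  [0.65,[2,16,0],[0,0,0]],
  [0.65,[2.5,20,0],[0,0,0]],
  [0.65,[3,24,0],[0,0,0]],
  [0.65,[3.5,28,0],[0,0,0]],
  [0.65,[4,32,0],[0,0,0]],
  [0.65,[4.5,36,0],[0,0,0]],
  [0.65,[5,40,0],[0,0,0]],
  [0.65,[5.5,44,0],[0,0,0]],
  [0.65,[6,48,0],[0,0,0]],
], squeeze=50)

```text
time: 27.1
tool_pos: [0.435, 0.2129, 0.1939]
tool_rot: [[-1.0, -0.0, -0.003], [-0.0, 1.0, -0.001], [0.003, -0.001, -1.0]]
force: [0.7, -0.6, -0.3]
opening: 0.0552
grasp_force: 0.0
```

Emit:
move_arm([
  [0.65,[0.6,5.2,0],[0,0,0]],
  [0.65,[0.6,5.2,0],[0,0,0]],
  [0.65,[0.6,5.2,0],[0,0,0]],
  [0.65,[0.6,5.2,0],[0,0,0]],
])

```text
time: 27.43
tool_pos: [0.4298, 0.2631, 0.1943]
tool_rot: [[-1.0, -0.002, -0.003], [-0.002, 1.0, -0.002], [0.003, -0.002, -1.0]]
force: [0.1, -0.3, -0.4]
opening: 0.0556
grasp_force: 0.0
```

```bash
python3 - <<'E'
from h import *
go((.4318,.2626,.0698))
c=cap('scene');W=cloud(c);x,y,z=W[...,0],W[...,1],W[...,2]
m=(x>.38)&(x<.62)&(y>.2)&(y<.33)&(z>.083)&(z<.1)&(c['pixels'].min(-1)>100)
k,l,s,cc=cv2.connectedComponentsWithStats(m.astype(np.uint8))
for i in range(1,k):
    if s[i,4]>40: print(cv2.minEnclosingCircle((W[l==i][:,:2]*1000).astype(np.float32)),np.percentile(W[l==i][:,2],95))
E
```

```text
now [0.4298 0.2631 0.1943] t 27.43
(0.4318, 0.2626, 0.0698) cm [-0.24 -0.02 12.45] rv [-0.0019 -0.0032  0.0019]
((433.88421630859375, 262.40716552734375), 17.403528213500977) 0.09548901012060887
((499.6740417480469, 267.4470520019531), 17.699861526489258) 0.08930650607392608
((571.9869995117188, 267.95660400390625), 17.85634422302246) 0.09899110648682907
```

Descend over the round bottle and settle.

Emit:
move_arm([
  [0.65,[-0.2,0,4],[0,0,0]],
  [0.65,[-0.2,0,8],[0,0,0]],
  [0.65,[-0.2,0,11],[0,0,0]],
  [0.65,[-0.2,0,12.3],[0,0,0]],
  [0.65,[-0.2,0,12.3],[0,0,0]],
  [0.65,[-0.2,0,12.3],[0,0,0]],
  [0.65,[-0.2,0,12.3],[0,0,0]],
  [0.65,[-0.2,0,12.3],[0,0,0]],
])

```text
time: 28.15
tool_pos: [0.4345, 0.2632, 0.0752]
tool_rot: [[-1.0, 0.001, 0.004], [0.001, 1.0, 0.001], [-0.004, 0.001, -1.0]]
force: [-0.3, -0.5, 0.1]
opening: 0.0556
grasp_force: 0.0
```

Emit:
move_arm([
  [0.65,[0.25,-0.05,0.5],[0,0,0]],
  [0.65,[0.25,-0.05,0.5],[0,0,0]],
  [0.65,[0.25,-0.05,0.5],[0,0,0]],
  [0.65,[0.25,-0.05,0.5],[0,0,0]],
  [0.65,[0.25,-0.05,0.5],[0,0,0]],
])

```text
time: 28.57
tool_pos: [0.4304, 0.2629, 0.0685]
tool_rot: [[-1.0, -0.0, 0.0], [-0.0, 1.0, 0.0], [-0.0, 0.0, -1.0]]
force: [-0.5, -0.7, 0.4]
opening: 0.0554
grasp_force: 0.0
```

Emit:
move_arm([
  [0.65,[-0.13,0,-0.1],[0,0,0]],
  [0.65,[-0.13,0,-0.1],[0,0,0]],
  [0.65,[-0.13,0,-0.1],[0,0,0]],
  [0.3,[-0.13,0,-0.1],[0,0,0]],
  [0.3,[-0.13,0,-0.1],[0,0,0]],
  [0.3,[-0.13,0,-0.1],[0,0,0]],
  [0.3,[-0.13,0,-0.1],[0,0,0]],
  [0.3,[-0.13,0,-0.1],[0,0,0]],
  [0.3,[-0.13,0,-0.1],[0,0,0]],
])

```text
time: 29.32
tool_pos: [0.4318, 0.263, 0.0694]
tool_rot: [[-1.0, -0.0, 0.0], [-0.0, 1.0, 0.0], [-0.0, 0.0, -1.0]]
force: [1.2, 1.6, 1.6]
opening: 0.0303
grasp_force: 49.7
```

Emit:
move_arm([
  [0.3,[0,0,-1],[0,0,0]],
  [0.3,[0,0,-4],[0,0,0]],
  [0.3,[0,0,-8],[0,0,0]],
  [0.3,[0,0,-12],[0,0,0]],
  [0.3,[-2,-3,-13],[0,0,0]],
  [0.3,[-4,-6,-13],[0,0,0]],
  [0.3,[-6,-9,-13],[0,0,0]],
  [0.3,[-8,-12,-13],[0,0,0]],
  [0.3,[-10,-15,-13],[0,0,0]],
  [0.3,[-12,-18,-13],[0,0,0]],
  [0.3,[-14,-21,-13],[0,0,0]],
  [0.3,[-16,-24,-13],[0,0,0]],
])

```text
time: 30.32
tool_pos: [0.5916, 0.0212, 0.1989]
tool_rot: [[-1.0, -0.0, -0.002], [-0.0, 1.0, 0.0], [0.002, 0.0, -1.0]]
force: [-0.1, 0.7, -2.1]
opening: 0.0306
grasp_force: 50.1
```

Emit:
move_arm([
  [0.3,[-2,-3,0],[0,0,0]],
  [0.3,[-4,-5.8,0],[0,0,0]],
  [0.3,[-5,-7.2,0],[0,0,0]],
  [0.3,[-5,-7.2,3],[0,0,0]],
  [0.3,[-5,-7.2,6],[0,0,0]],
  [0.3,[-5,-7.2,9],[0,0,0]],
  [0.3,[-5,-7.2,10],[0,0,0]],
  [0.3,[-5,-7.2,10],[0,0,0]],
  [0.3,[-5,-7.2,10],[0,0,0]],
  [0.3,[-5,-7.2,10],[0,0,0]],
  [0.3,[-5,-7.2,10],[0,0,0]],
])

```text
time: 31.23
tool_pos: [0.6435, -0.0494, 0.1023]
tool_rot: [[-1.0, -0.0, 0.005], [-0.001, 1.0, -0.001], [-0.005, -0.001, -1.0]]
force: [-0.4, 0.5, -2.2]
opening: 0.0306
grasp_force: 50.2
```

Emit:
move_arm([
  [0.3,[0.1,0,1.2],[0,0,0]],
  [0.3,[0.1,0,2.2],[0,0,0]],
  [0.3,[0.1,0,2.7],[0,0,0]],
  [0.3,[0.1,0,2.7],[0,0,0]],
  [0.3,[0.1,0,2.7],[0,0,0]],
  [0.3,[0.1,0,2.7],[0,0,0]],
  [0.3,[0.1,0,2.7],[0,0,0]],
])

```text
time: 31.82
tool_pos: [0.6406, -0.0491, 0.072]
tool_rot: [[-1.0, -0.0, -0.0], [-0.0, 1.0, 0.0], [0.0, 0.0, -1.0]]
force: [0.6, -0.2, -2.9]
opening: 0.0306
grasp_force: 50.2
```

Emit:
move_arm([
  [0.3,[-0.09,0,0],[0,0,0]],
  [0.3,[-0.09,0,0.1],[0,0,0]],
  [0.3,[-0.09,0,0.15],[0,0,0]],
  [0.3,[-0.09,0,0.15],[0,0,0]],
  [0.3,[-0.09,0,0.15],[0,0,0]],
])

```text
time: 32.23
tool_pos: [0.6415, -0.0492, 0.0706]
tool_rot: [[-1.0, -0.0, -0.0], [-0.0, 1.0, 0.0], [0.0, 0.0, -1.0]]
force: [-0.5, -0.3, -1.1]
opening: 0.0304
grasp_force: 50.2
```

Emit:
move_arm([
  [0.65,[0,0,0],[0,0,0]],
  [0.65,[0,0,0],[0,0,0]],
  [0.65,[0,0,0],[0,0,0]],
  [0.65,[0,0,0],[0,0,0]],
  [0.65,[0,0,-2],[0,0,0]],
  [0.65,[0,0,-5],[0,0,0]],
  [0.65,[0,0,-9],[0,0,0]],
  [0.65,[0,0,-13],[0,0,0]],
  [0.65,[0,0,-13],[0,0,0]],
  [0.65,[0,0,-13],[0,0,0]],
  [0.65,[0,0,-13],[0,0,0]],
])

```text
time: 33.15
tool_pos: [0.6414, -0.0491, 0.2008]
tool_rot: [[-1.0, -0.0, 0.0], [-0.0, 1.0, -0.0], [-0.0, -0.0, -1.0]]
force: [-0.3, -0.3, 0.0]
opening: 0.0557
grasp_force: 0.0
```

Emit:
move_arm([
  [0.65,[1.5,3.4,0],[0,0,0]],
  [0.65,[3,6.8,0],[0,0,0]],
  [0.65,[4.5,10.2,0],[0,0,0]],
  [0.65,[6,13.6,0],[0,0,0]],
  [0.65,[7.5,17,0],[0,0,0]],
  [0.65,[9,20.4,0],[0,0,0]],
  [0.65,[10.5,23.8,0],[0,0,0]],
  [0.65,[12,27.2,0],[0,0,0]],
  [0.65,[13.3,30,0],[0,0,0]],
  [0.65,[14.1,31.7,0],[0,0,0]],
  [0.65,[14.1,31.7,0],[0,0,0]],
  [0.65,[14.1,31.7,0],[0,0,0]],
])

```text
time: 34.15
tool_pos: [0.499, 0.2681, 0.1984]
tool_rot: [[-1.0, -0.003, -0.004], [-0.003, 1.0, -0.002], [0.004, -0.002, -1.0]]
force: [-0.1, 0.1, -0.7]
opening: 0.0553
grasp_force: 0.0
```

Emit:
move_arm([
  [0.65,[0,0,4],[0,0,0]],
  [0.65,[0,0,8],[0,0,0]],
  [0.65,[0,0,11],[0,0,0]],
  [0.65,[0,0,13],[0,0,0]],
  [0.65,[0,0,13.6],[0,0,0]],
  [0.65,[0,0,13.6],[0,0,0]],
  [0.65,[0,0,13.6],[0,0,0]],
  [0.65,[0,0,13.6],[0,0,0]],
  [0.65,[0,0,13.6],[0,0,0]],
])

```text
time: 34.9
tool_pos: [0.5022, 0.2681, 0.0669]
tool_rot: [[-1.0, 0.0, 0.004], [0.0, 1.0, 0.001], [-0.004, 0.001, -1.0]]
force: [-0.6, -0.3, 0.7]
opening: 0.055
grasp_force: 0.0
```

Emit:
move_arm([
  [0.65,[0.1,-0.05,0.2],[0,0,0]],
  [0.65,[0.1,-0.05,0.2],[0,0,0]],
  [0.65,[0.1,-0.05,0.2],[0,0,0]],
  [0.65,[0.1,-0.05,0.2],[0,0,0]],
  [0.65,[0.1,-0.05,0.2],[0,0,0]],
  [0.65,[0.1,-0.05,0.2],[0,0,0]],
])

```text
time: 35.4
tool_pos: [0.4995, 0.2674, 0.0628]
tool_rot: [[-1.0, -0.0, 0.0], [-0.0, 1.0, 0.0], [-0.0, 0.0, -1.0]]
force: [-0.5, 0.5, -0.7]
opening: 0.0557
grasp_force: 0.0
```

Emit:
move_arm([
  [0.65,[-0.05,0,0.05],[0,0,0]],
  [0.3,[-0.05,0,0.05],[0,0,0]],
  [0.3,[-0.05,0,0.05],[0,0,0]],
  [0.3,[-0.05,0,0.05],[0,0,0]],
  [0.3,[-0.05,0,0.05],[0,0,0]],
  [0.3,[-0.05,0,0.05],[0,0,0]],
  [0.3,[-0.05,0,0.05],[0,0,0]],
])

```text
time: 35.98
tool_pos: [0.5002, 0.2675, 0.0624]
tool_rot: [[-1.0, -0.0, 0.0], [-0.0, 1.0, 0.0], [-0.0, 0.0, -1.0]]
force: [-0.4, 0.9, 0.5]
opening: 0.0307
grasp_force: 49.6
```

Emit:
move_arm([
  [0.3,[0,0,-1],[0,0,0]],
  [0.3,[0,0,-4],[0,0,0]],
  [0.3,[0,0,-8],[0,0,0]],
  [0.3,[0,0,-12],[0,0,0]],
  [0.3,[-1,-3,-13],[0,0,0]],
  [0.3,[-2.2,-6.4,-13],[0,0,0]],
  [0.3,[-3.4,-9.8,-13],[0,0,0]],
  [0.3,[-4.7,-13.2,-13],[0,0,0]],
  [0.3,[-6,-16.6,-13],[0,0,0]],
  [0.3,[-7.2,-20,-13],[0,0,0]],
  [0.3,[-8.4,-23.4,-13],[0,0,0]],
  [0.3,[-9.5,-26.5,-13],[0,0,0]],
])

```text
time: 36.98
tool_pos: [0.5948, 0.0002, 0.1922]
tool_rot: [[-1.0, 0.0, -0.001], [0.0, 1.0, -0.0], [0.001, -0.0, -1.0]]
force: [0.8, 0.2, -2.1]
opening: 0.0305
grasp_force: 50.2
```

Emit:
move_arm([
  [0.3,[0,0,0],[0,0,0]],
  [0.3,[0,0,3],[0,0,0]],
  [0.3,[0,0,6],[0,0,0]],
  [0.3,[0,0,9],[0,0,0]],
  [0.3,[0,0,11],[0,0,0]],
  [0.3,[0,0,12.2],[0,0,0]],
  [0.3,[0,0,12.2],[0,0,0]],
  [0.3,[0,0,12.2],[0,0,0]],
  [0.3,[0,0,12.2],[0,0,0]],
  [0.3,[0,0,12.2],[0,0,0]],
  [0.3,[0,0,12.2],[0,0,0]],
])

```text
time: 37.9
tool_pos: [0.5964, 0.0022, 0.0723]
tool_rot: [[-1.0, -0.0, 0.003], [-0.0, 1.0, -0.001], [-0.003, -0.001, -1.0]]
force: [-0.7, -0.2, -1.8]
opening: 0.0304
grasp_force: 50.2
```

Emit:
move_arm([
  [0.3,[0.05,0,0.4],[0,0,0]],
  [0.3,[0.05,0,0.7],[0,0,0]],
  [0.3,[0.05,0,0.7],[0,0,0]],
  [0.3,[0.05,0,0.7],[0,0,0]],
  [0.3,[0.05,0,0.7],[0,0,0]],
  [0.3,[0.05,0,0.7],[0,0,0]],
])

```text
time: 38.4
tool_pos: [0.5948, 0.0023, 0.0634]
tool_rot: [[-1.0, -0.0, 0.001], [-0.0, 1.0, -0.0], [-0.001, -0.0, -1.0]]
force: [0.2, 0.3, -0.0]
opening: 0.0307
grasp_force: 50.3
```

Force shows the bottle seated. Release and retreat.

Emit:
move_arm([
  [0.3,[-0.03,-0.02,0],[0,0,0]],
  [0.65,[-0.03,-0.02,0],[0,0,0]],
  [0.65,[-0.03,-0.02,0],[0,0,0]],
  [0.65,[-0.03,-0.02,0],[0,0,0]],
  [0.65,[-0.03,-0.02,0],[0,0,0]],
  [0.65,[0,0,-2],[0,0,0]],
  [0.65,[0,0,-5],[0,0,0]],
  [0.65,[0,0,-9],[0,0,0]],
  [0.65,[0,0,-13],[0,0,0]],
  [0.65,[0,0,-13],[0,0,0]],
  [0.65,[0,0,-13],[0,0,0]],
])

```text
time: 39.32
tool_pos: [0.5967, 0.002, 0.1975]
tool_rot: [[-1.0, -0.0, 0.008], [-0.0, 1.0, -0.001], [-0.008, -0.001, -1.0]]
force: [-1.2, 0.8, -1.2]
opening: 0.0556
grasp_force: 0.0
```

Emit:
move_arm([
  [0.65,[0.4,4,0],[0,0,0]],
  [0.65,[0.8,8,0],[0,0,0]],
  [0.65,[1.2,12,0],[0,0,0]],
  [0.65,[1.6,16,0],[0,0,0]],
  [0.65,[2,20,0],[0,0,0]],
  [0.65,[2.3,24,0],[0,0,0]],
  [0.65,[2.5,26.5,0],[0,0,0]],
  [0.65,[2.5,26.5,0],[0,0,0]],
  [0.65,[2.5,26.5,3],[0,0,0]],
  [0.65,[2.5,26.5,7],[0,0,0]],
  [0.65,[2.5,26.5,10],[0,0,0]],
  [0.65,[2.5,26.5,11.5],[0,0,0]],
])

```text
time: 40.32
tool_pos: [0.5653, 0.2654, 0.0712]
tool_rot: [[-1.0, -0.0, -0.01], [0.0, 1.0, -0.003], [0.01, -0.003, -1.0]]
force: [-0.7, -0.2, -0.5]
opening: 0.0557
grasp_force: 0.0
```

Emit:
move_arm([
  [0.65,[0,0,0.4],[0,0,0]],
  [0.65,[0,0,0.4],[0,0,0]],
  [0.65,[0,0,0.4],[0,0,0]],
  [0.65,[0,0,0.4],[0,0,0]],
  [0.65,[0,0,0.4],[0,0,0]],
  [0.65,[0,0,0.4],[0,0,0]],
  [0.65,[0,0,0.4],[0,0,0]],
])

```text
time: 40.9
tool_pos: [0.5702, 0.2675, 0.0755]
tool_rot: [[-1.0, -0.0, 0.002], [-0.0, 1.0, 0.001], [-0.002, 0.001, -1.0]]
force: [0.4, -0.2, -1.1]
opening: 0.0552
grasp_force: 0.0
```

Emit:
move_arm([
  [0.65,[0,0,0.25],[0,0,0]],
  [0.65,[0,0,0.25],[0,0,0]],
  [0.65,[0,0,0.25],[0,0,0]],
  [0.65,[0,0,0.25],[0,0,0]],
  [0.3,[0,0,0.25],[0,0,0]],
  [0.3,[0,0,0.25],[0,0,0]],
  [0.3,[0,0,0.25],[0,0,0]],
  [0.3,[0,0,0.25],[0,0,0]],
  [0.3,[0,0,0.25],[0,0,0]],
  [0.3,[0,0,0.25],[0,0,0]],
])

```text
time: 41.73
tool_pos: [0.5697, 0.2675, 0.0719]
tool_rot: [[-1.0, -0.0, 0.001], [-0.0, 1.0, 0.0], [-0.001, 0.0, -1.0]]
force: [0.8, 1.5, 0.7]
opening: 0.0308
grasp_force: 49.7
```

Emit:
move_arm([
  [0.3,[0,0,-1],[0,0,0]],
  [0.3,[0,0,-4],[0,0,0]],
  [0.3,[0,0,-8],[0,0,0]],
  [0.3,[0,0,-12],[0,0,0]],
  [0.3,[-1,-3,-13],[0,0,0]],
  [0.3,[-2,-6.4,-13],[0,0,0]],
  [0.3,[-3,-9.8,-13],[0,0,0]],
  [0.3,[-4.2,-13.4,-13],[0,0,0]],
  [0.3,[-5.3,-17,-13],[0,0,0]],
  [0.3,[-6.1,-19.6,-13],[0,0,0]],
  [0.3,[-6.5,-20.9,-13],[0,0,0]],
  [0.3,[-6.5,-20.9,-13],[0,0,0]],
])

```text
time: 42.73
tool_pos: [0.6349, 0.0554, 0.2016]
tool_rot: [[-1.0, 0.004, -0.001], [0.004, 1.0, -0.001], [0.001, -0.001, -1.0]]
force: [0.4, 0.5, -1.8]
opening: 0.0305
grasp_force: 50.0
```

Emit:
move_arm([
  [0.3,[0,0,0],[0,0,0]],
  [0.3,[0,0,3],[0,0,0]],
  [0.3,[0,0,6],[0,0,0]],
  [0.3,[0,0,9],[0,0,0]],
  [0.3,[0,0,11],[0,0,0]],
  [0.3,[0,0,12.2],[0,0,0]],
  [0.3,[0,0,12.2],[0,0,0]],
  [0.3,[0,0,12.2],[0,0,0]],
  [0.3,[0,0,12.2],[0,0,0]],
  [0.3,[0,0,12.2],[0,0,0]],
  [0.3,[0,0,12.2],[0,0,0]],
])

```text
time: 43.65
tool_pos: [0.6359, 0.0584, 0.0819]
tool_rot: [[-1.0, -0.0, 0.004], [-0.0, 1.0, -0.0], [-0.004, -0.0, -1.0]]
force: [-0.5, -0.2, -1.0]
opening: 0.0305
grasp_force: 50.0
```

Emit:
move_arm([
  [0.3,[0,0,0.4],[0,0,0]],
  [0.3,[0,0,0.7],[0,0,0]],
  [0.3,[0,0,0.75],[0,0,0]],
  [0.3,[0,0,0.75],[0,0,0]],
  [0.3,[0,0,0.75],[0,0,0]],
  [0.3,[0,0,0.75],[0,0,0]],
  [0.3,[0,0,0.75],[0,0,0]],
])

```text
time: 44.23
tool_pos: [0.635, 0.0583, 0.0729]
tool_rot: [[-1.0, -0.0, 0.001], [-0.0, 1.0, -0.0], [-0.001, -0.0, -1.0]]
force: [0.4, 0.5, 2.9]
opening: 0.0309
grasp_force: 50.3
```

Emit:
move_arm([
  [0.65,[0,0,0],[0,0,0]],
  [0.65,[0,0,0],[0,0,0]],
  [0.65,[0,0,0],[0,0,0]],
  [0.65,[0,0,0],[0,0,0]],
  [0.65,[0,0,-2],[0,0,0]],
  [0.65,[0,0,-5],[0,0,0]],
  [0.65,[0,0,-9],[0,0,0]],
  [0.65,[0,0,-13],[0,0,0]],
  [0.65,[1,-2,-17],[0,0,0]],
  [0.65,[3.5,-5.3,-20],[0,0,0]],
  [0.65,[3.5,-5.3,-24],[0,0,0]],
  [0.65,[3.5,-5.3,-25.7],[0,0,0]],
])

```text
time: 45.23
tool_pos: [0.599, 0.0037, 0.3334]
tool_rot: [[-1.0, 0.002, 0.004], [0.002, 1.0, -0.001], [-0.004, -0.001, -1.0]]
force: [0.8, 0.6, 1.1]
opening: 0.0555
grasp_force: 0.0
```

Emit:
move_arm([
  [0.65,[0,0,0],[0,0,0]],
  [0.65,[0,0,0],[0,0,0]],
  [0.65,[0,0,0],[0,0,0]],
])

```text
time: 45.48
tool_pos: [0.5991, 0.0054, 0.3279]
tool_rot: [[-1.0, -0.0, -0.002], [-0.0, 1.0, 0.0], [0.002, 0.0, -1.0]]
force: [-0.3, 0.0, -1.1]
opening: 0.0557
grasp_force: 0.0
```

```bash
sed -i 's/c,cloud(c)//' h.py; python3 - <<'E'
from h import *
go((.60,.005,.33))
def ms(W,px,tag):
    x,y,z=W[...,0],W[...,1],W[...,2];reg=(x>.5)&(x<.72)&(abs(y)<.12)
    for nm,a,b in(('cap',.083,.105),('sh',.05,.075)):
        m=reg&(z>a)&(z<b)
        k,l,s,cc=cv2.connectedComponentsWithStats(m.astype(np.uint8))
        for i in range(1,k):
            if s[i,4]>150:
                P=(W[l==i][:,:2]*1000).astype(np.float32);r_=cv2.minAreaRect(P);print(tag,nm,np.round(r_[0],1),np.round(r_[1],1),round(r_[2],1))
for n,f in(('wrist','w1'),('scene','scene0')):
    c=cap(n,n+'_end.png');d=np.load(f+'.npz');ms(d['W'],d['px'],n+' before');ms(cloud(c),c['pixels'],n+' after')
E
```

```text
now [0.5991 0.0054 0.3279] t 45.48
(0.6, 0.005, 0.33) cm [-0.09 -0.04 -0.21] rv [ 0.0003 -0.0018  0.0002]
wrist before cap [594.3   2.3] [31.1 30.3] 0.0
wrist before cap [635.1  58. ] [29.4 30.7] 87.9
wrist before cap [641.8 -48.5] [30.8 31.1] 62.8
wrist before sh [594.6   2.4] [34.1 54. ] 2.9
wrist before sh [635.4  58.5] [50.2 49.2] 7.5
wrist before sh [639.3 -46.9] [53.1 47.1] 65.4
wrist after cap [594.8   2.7] [30.7 31.1] 33.9
wrist after cap [636.8  58.4] [29.9 30.6] 48.5
wrist after cap [641.9 -48.1] [31.1 30.5] 22.7
wrist after sh [595.    2.6] [34.2 53.8] 2.1
wrist after sh [637.   58.6] [50.2 48.9] 8.1
wrist after sh [639.2 -47.2] [53.  47.3] 68.8
scene before cap [595.8   2.5] [31.2 32.4] 66.3
scene before cap [637.3  59. ] [32. 32.] 36.9
scene before cap [643.4 -48.6] [32.7 31.7] 6.9
scene before sh [597.   2.] [35.6 54.5] 0.5
scene before sh [638.3  59.1] [50.9 50.7] 7.6
scene before sh [649.6 -48.1] [42.6 51.8] 1.8
scene after cap [597.3   2.4] [32.4 31. ] 24.5
scene after cap [639.7  59.1] [30.6 31.7] 67.9
scene after cap [643.4 -48.3] [30.9 32.7] 78.2
scene after sh [597.6   2.9] [35.  54.4] 0.4
scene after sh [639.   58.8] [52.1 50. ] 8.4
scene after sh [649.  -47.3] [44.3 52.9] 10.6
```

View pics/scene_end.png

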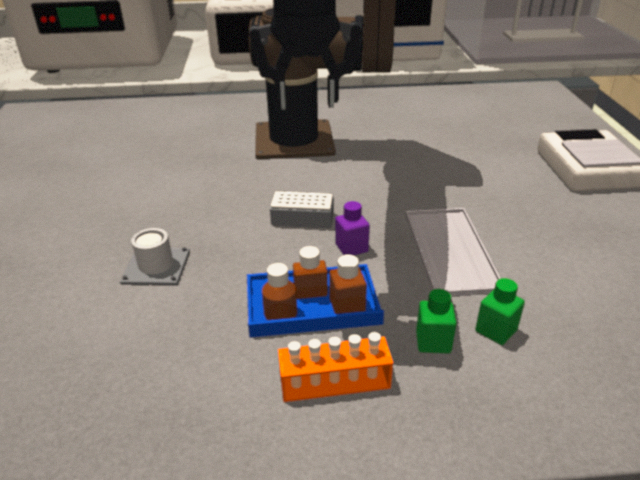

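The bottles are back within about 1.5 mm (caps near (277,272), (309,256) and (347,265)). The disc is home in the magazine at (152,240), and the tip box and rack have not moved. Handing in.

```bash
python3 -c "
from cell import r
print(r.job_done())"
```

```text
the job is handed in; nothing more can be done
None
```

The job is handed in at about 46 s: the filter disc is pressed to its stop about 4 mm below the rim, and all three bottles are back upright in the caddy, within about 1.5–2.5 mm of where they started by the camera measurements.

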